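# Close up the seaside picture strip on the puzzle board

### The job

Finish the seaside picture strip on the puzzle board: nudge the sun tile along the back rim away from the house tile to open a gap, slide the sailboat tile into that gap against the rim, bring the lighthouse tile to the row's open end beside the sun tile and push the row closed. At the end tree, house, sailboat, sun and lighthouse must stand in this order as one straight, tight row, square and flush against the back rim, with the tree tile home in the back left corner. Slide the tiles flat over the felt without lifting them, leave everything else where it is, and let go.

Things in the scene. Friction and masses are not known exactly. Their poses are not given: they have to be found in the camera images.
- board: Fixed puzzle board, turned up to 0.1 rad. Origin: centre of its underside on the table; x points away from the robot to the back rim, y left, z up. Grey felt 12 mm above the origin, 300 (x) x 410 mm (y): the rim's inner faces are at x = +-150, y = +-205 mm. Wooden rim 15 mm wide, 12 mm higher than the felt.
- corner (a point): Point on the felt in the board's back left corner, where the inner faces of back and left rim meet (x 150, y 205, z 12 mm in the board's frame), axes as the board's. In the finished row the tile centres lie 32 mm in front of the back rim, 28, 84, 140, 196 and 252 mm to the right of this point.
- tile_tree: Loose wooden tile 64 (x) x 56 (y) x 18 mm, about 60 g, with a round knob 16 mm across, 18 mm high, on the middle of its top. Picture: two green trees on green ground. First of the row, in the back left corner. Origin: centre of its underside; x to the picture's top, y to its left.
- tile_house: Loose wooden tile 64 (x) x 56 (y) x 18 mm, about 60 g, with a round knob 16 mm across, 18 mm high, on the middle of its top. Picture: cream house with a red roof. Second of the row, touching the tree tile. Origin: centre of its underside; x to the picture's top, y to its left.
- tile_boat: Loose wooden tile 64 (x) x 56 (y) x 18 mm, about 60 g, with a round knob 16 mm across, 18 mm high, on the middle of its top. Picture: red boat with two cream sails on blue sea. Lies loose on the felt in front of the row, somewhat turned; belongs between house and sun. Origin: centre of its underside; x to the picture's top, y to its left.
- tile_sun: Loose wooden tile 64 (x) x 56 (y) x 18 mm, about 60 g, with a round knob 16 mm across, 18 mm high, on the middle of its top. Picture: yellow sun and dark island over blue sea. At the start third and last of the tight row, touching the house tile, against the back rim; free on its right. Origin: centre of its underside; x to the picture's top, y to its left.
- tile_lighthouse: Loose wooden tile 64 (x) x 56 (y) x 18 mm, about 60 g, with a round knob 16 mm across, 18 mm high, on the middle of its top. Picture: red-and-cream striped lighthouse. Lies loose on the felt in front of the row, somewhat turned, left or right of the boat tile; belongs at the row's right end. Origin: centre of its underside; x to the picture's top, y to its left.
- tile_star: Spare tile of another puzzle, purple with a yellow star, same size as the others, loose on the table to the right of the board; leave alone. Origin at the centre of its underside.
- piece_red: Loose red jigsaw piece, 39 x 22 x 6 mm, on the felt between the two loose tiles; leave alone. Origin at the centre of its underside.
- piece_cream: Loose cream jigsaw piece, 39 x 22 x 6 mm, on the felt near the front rim; leave alone. Origin at the centre of its underside.
- coaster: Loose white round coaster, 104 mm across, 8 mm high, left of the board; leave alone. Origin at the centre of its underside.
- mug: Loose white mug, 80 mm across, 90 mm high, left of the board; leave alone. Origin at the centre of its underside.
- candle: Loose amber candle jar, 70 mm across, 70 mm high, right of the board; leave alone. Origin at the centre of its underside.

How it is judged:
By the outcome, as a careful person would: the job done as asked, in the order asked, and still so for the second after the job is handed in, with the robot touching nothing.
It also fails if it takes over 72 s, if anything falls off the work surface, if the arm or the gripper's body presses on something with over 40 N, if the wrist force passes 120 N, or if a joint passes its speed limit or range.

### The arm

A 7-joint arm with a two-finger parallel gripper is mounted at the origin on the work surface. World frame = base frame: x ahead of the robot, y to its left, z up, the work surface at z = 0. Lengths are in mm, angles in rad, forces in N, time in s.
With the tool pointing down it reaches from about 425 to 875 mm from the base axis. Payload 4.7 kg.
Tool frame: the origin (TCP) lies where the fingers leave the gripper's body, on its centre line; the fingertips stand 70 mm ahead of it and the grasp point (between the pads) lies 51 mm ahead of it (arm.finger_overhang is the distance from the TCP to the fingertips, in mm); z points along the fingers, y is the line along which they close (so a half turn about z gives the same grasp; the last joint's range is limited). The gripper opens to 87 mm and grips with 3 to 60 N. Pads are 19 mm wide; open, the fingers measure 117 mm over their backs; the gripper's body (75 mm by 190 mm) begins 51 mm behind the grasp point.
Start: joints at [1.185, 0.321, -0.07, 1.45, 0.023, 1.371, -0.057], TCP at [252.985, -598.763, 292.287] pointing down, gripper open.
Joint ranges: [-2.86, 2.86], [-0.3, 2.09], [-1.38, 1.24], [0.06, 2.45], [-1.56, 4.7], [0.09, 2.05], [-2.69, 2.69]. Speed limits (rad/s): [2.57, 2.57, 3.14, 3.14, 3.14, 3.14, 3.14].

### API

Orientations are given as a unit quaternion [w, x, y, z].
In Python, from station import monitor, vision, arm gives the robot as it stands.
- The arm moves only by the shell command python3 -m handwheel 'ROWS' [FORCE]. ROWS is a JSON object of lists of equal length, an entry for each row: "fingers": the opening, from 0 (shut) to 1 (fully open); "offset": the shift along the tool's x, y, z in units of 100 cm (1.0 is 100 cm), a list of three; "roll": the turn about the tool's z in units of 90 degrees (1.0 is 90 degrees). In form: {"fingers": [fingers, ...], "offset": [[dx, dy, dz], ...], "roll": [roll, ...]}. A call has 1 to 5 rows; each row is the pose to reach, as a shift and turn from the pose commanded when the call began, along the tool's axes at that moment; what a row does not reach only later rows make up. A row lasts 1/10 s, in which the tool goes at most 50 mm and 8.59 degrees, less where a joint would pass 70% of its speed; a pose out of reach is approached as far as the arm can. A call with a number of a shift or a turn outside -1 to 1 is refused whole. A call with a gripper value outside its range is refused whole. The fingers move at their own pace and stop on an object; FORCE is the grip in N (left out, the last holds). Time passes only in rows, so rows that repeat a pose let the fingers close. It gives the time, the measured TCP pose, the force, the opening and the grip force at its end, in the units of the state.
- monitor.observe(): the state, without advancing time (a new reading comes with each control period).
- vision.grab_frame(name): name is "side" or "top"; returns a dict with "frame" (400x640x3 uint8, blue, green, red), "fx", "fy", "cx", "cy" (pixels), "R" (3x3) and "t" (3): a world point X has camera coordinates R X + t. Camera axes: x right, y down, z forward; pixel columns grow to the right and rows downward; lengths in mm; the calibration is good to about 2 mm. A picture is of the moment at which its call begins. There is no depth.
- arm.close_job(): hands the job in; it is judged then, once.
The state is a dict: "clock": time; "q": joint angles; "dq": joint speeds; "tau": joint torques, N m; "eef_pos": TCP position; "orientation": TCP orientation; "ft_force": force on the tool from outside, world axes, zero at the start; "ft_torque": the same for the moment, N m; "grip_width": opening from 0.0 (shut) to 1.0 (fully open); "grasp_force": force on a finger pad.
Only numpy, scipy, OpenCV 4.12 (cv2) and the standard library are available. Lean on these libraries where they do the work, as an engineer would, in place of code of your own. Each camera call takes 0.05 s, during which the arm holds its last target. There are 200 camera calls.

## Working session

There is one attempt and no reset: what is moved stays moved. The work goes in short steps, Python scripts to look and compute and a shell command to move; the robot and the scene stay as the last step left them, time stands still between calls to the robot, and variables do not carry over. Pictures are saved under pics/ and viewed, at most 10 in all, crops included, and the job is handed in when it is done.

```bash
mkdir -p pics; ls
python3 - <<'E'
from station import monitor, vision, arm
import cv2
s=monitor.observe()
for k,v in s.items(): print(k,v)
for n in("top","side"):
    f=vision.grab_frame(n); cv2.imwrite(f"pics/{n}0.png",f["frame"])
    print(n,f["fx"],f["fy"],f["cx"],f["cy"],f["R"],f["t"])
E
```

```text
pics
clock 0.0
q [ 1.18511001  0.32182874 -0.07009972  1.45166478  0.02262227  1.37074416
 -0.05691366]
dq [ 0.00098235 -0.00114055  0.00080718 -0.00047315  0.00049778  0.00216288
  0.00061532]
tau [-4.13809948e-04 -4.91282952e+01 -4.04176796e-01 -3.12528491e+01
 -6.38306653e-02  4.34051862e-02  1.54695485e-04]
eef_pos [ 252.80118162 -598.38956425  291.16288423]
orientation [-8.97558099e-04  9.80083866e-01  1.98581857e-01 -2.38974058e-04]
ft_force [ 0.182646   -0.95690214 -0.25902713]
ft_torque [ 0.00990685  0.00152294 -0.00750668]
grasp_force 0.0
grip_width 1.0009540635086445
top 447.33766663366805 447.33766663366805 309.44587044173466 195.85966032497066 [[-0.01039432 -0.99993717  0.00419598]
 [-0.9954282   0.00994883 -0.09499331]
 [ 0.0949456  -0.00516419 -0.99546907]] [  18.71778909  554.23935203 1112.22472511]
side 369.59594469537296 369.59594469537296 317.92272970498965 203.19089190021003 [[ 0.99981599 -0.01753748 -0.00777377]
 [-0.01653184 -0.58214646 -0.81291586]
 [ 0.00973103  0.81289479 -0.58232926]] [-532.83469699   30.19510212  982.89843504]
```

View pics/top0.png

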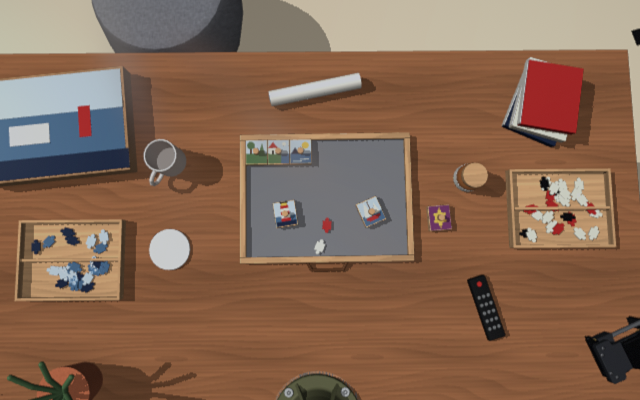

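View pics/side0.png

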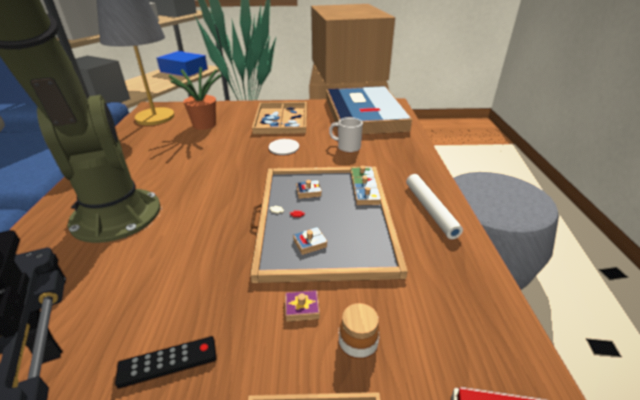

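Run:
```python
import cv2
a=cv2.imread("pics/top0.png")[128:270,232:420]
b=cv2.imread("pics/side0.png")[160:285,245:410]
cv2.imwrite("pics/topc.png",cv2.resize(a,None,fx=4,fy=4,interpolation=cv2.INTER_CUBIC))
cv2.imwrite("pics/sidec.png",cv2.resize(b,None,fx=4,fy=4,interpolation=cv2.INTER_CUBIC))
```

```text
(no output)
```

View pics/topc.png

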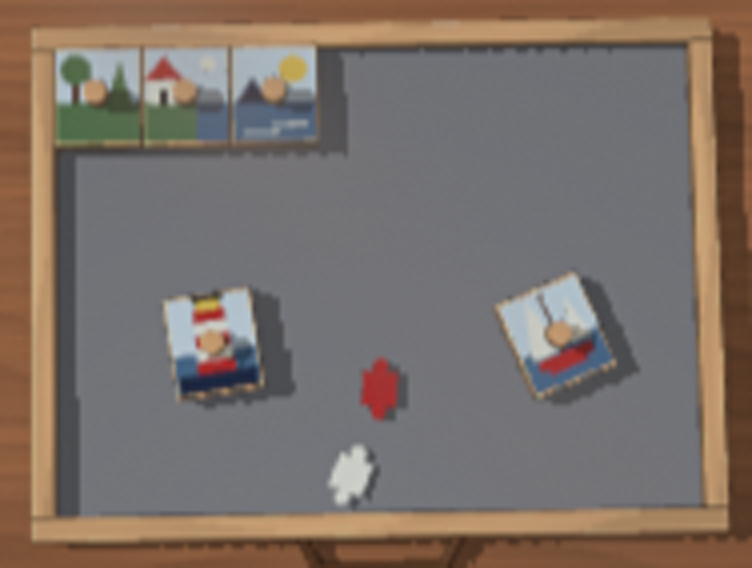

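View pics/sidec.png

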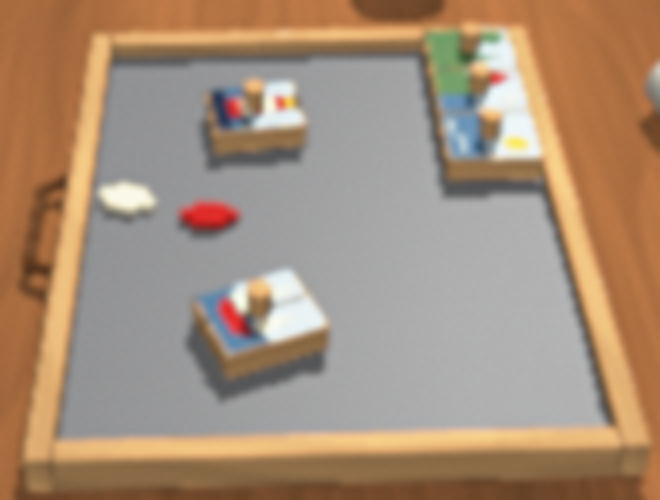

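```bash
cat > h.py <<'E'
import numpy as np, cv2
from station import vision
def cams():
    C={}
    for n in("top","side"):
        f=vision.grab_frame(n)
        C[n]=(f["frame"],np.array([[f["fx"],0,f["cx"]],[0,f["fy"],f["cy"]],[0,0,1]]),np.array(f["R"]),np.array(f["t"]).reshape(3,1))
    return C
def tri(C,a,b):
    P=[C[n][1]@np.hstack(C[n][2:]) for n in("top","side")]
    X=cv2.triangulatePoints(P[0],P[1],np.float64(a).T,np.float64(b).T); return (X[:3]/X[3]).T
def plane(c,uv,z):
    _,K,R,t=c; uv=np.atleast_2d(uv); d=np.c_[uv,np.ones(len(uv))]@np.linalg.inv(K).T@R
    o=(-R.T@t).ravel(); return o+d*((z-o[2])/d[:,2])[:,None]
def proj(c,X): 
    _,K,R,t=c; p=K@(R@np.atleast_2d(X).T+t); return (p[:2]/p[2]).T
E
cat > m0.py <<'E'
from h import *
np.set_printoptions(precision=1,suppress=True)
C=cams()
T=dict(rim=[(33,28),(711,20),(727,530),(32,541)],knobs=[(95,92),(185,91),(273,90),(559,333),(209,342)],
 boat=[(497,303),(575,273),(616,363),(540,398)],lh=[(163,299),(248,288),(262,388),(180,398)])
S=dict(rim=[(524,29),(645,447),(28,465),(98,36)],knobs=[(471,30),(481,68),(489,113),(260,286),(255,85)],
 boat=[(293,270),(329,325),(226,358),(194,303)],lh=[(298,82),(305,125),(213,133),(211,88)])
for k in T:
    a=(np.array(T[k])+.5)/4-.5+[232,128]; b=(np.array(S[k])+.5)/4-.5+[245,160]
    X=tri(C,a,b); z={'rim':24,'knobs':48}.get(k,30)
    p=plane(C["top"],a,z)
    print(k); print(np.c_[X,p[:,:2],plane(C["side"],b,z)[:,:2]])
    if k!='knobs':
        c=p.mean(0); e=p[0]+p[1]-p[2]-p[3]; l=p[0]+p[3]-p[1]-p[2]
        print('centre',c,'yaw',np.arctan2(e[1],e[0]),np.arctan2(-l[0],l[1]),np.hypot(*e[:2])/2,np.hypot(*l[:2])/2, X.mean(0))
E
python3 m0.py
```

```text
rim
[[ 714.6  191.3   22.7  715.3  191.1  712.8  188.7]
 [ 715.1 -247.1   24.1  716.4 -247.2  713.2 -247.4]
 [ 389.5 -248.    19.6  389.4 -247.   390.9 -252.1]
 [ 387.3  190.5   22.7  387.2  190.3  387.8  188.2]]
centre [552.1 -28.2  24. ] yaw 0.0008318675207135388 0.00383864131173422 327.5151381040417 437.77684112574235 [551.6 -28.3  22.3]
knobs
[[ 667.4  148.3   47.5  668.2  148.2  665.9  147.1]
 [ 667.3   91.5   49.7  668.3   91.5  666.8   94.1]
 [ 667.    36.1   48.5  668.4   36.1  665.2   36.5]
 [ 512.7 -140.5   48.9  513.2 -140.6  511.9 -139.6]
 [ 509.2   77.2   47.6  509.8   77.2  508.2   76.4]]
boat
[[ 532.7 -104.3   30.7  533.7 -104.4  531.2 -103.7]
 [ 551.7 -154.2   30.5  552.3 -154.3  551.  -153.8]
 [ 494.  -179.    29.3  495.  -178.8  492.6 -179.9]
 [ 473.2 -130.5   28.4  473.4 -130.3  473.  -132.5]]
centre [ 513.6 -141.9   30. ] yaw 0.4047850913304365 0.38734347163649885 64.01449015684538 53.15627975141766 [ 512.9 -142.    29.7]
lh
[[538.4 107.1  30.7 538.4 107.1 538.5 108.2]
 [543.8  53.2  29.7 544.9  53.3 542.2  52.6]
 [480.6  44.8  30.  481.5  44.9 479.4  44.6]
 [476.1  96.4  33.5 475.8  96.6 476.4 102. ]]
centre [510.1  75.5  30. ] yaw 0.14905068050816384 0.11516476658598036 63.71393007345991 53.12468278764413 [509.7  75.4  31. ]
```

```bash
cat > to.py <<'E'
import sys, numpy as np
from station import monitor
s=monitor.observe(); w,x,y,z=s["orientation"]; yaw=np.arctan2(2*(x*y+w*z),1-2*(y*y+z*z))
print("t %.1f pos %s yaw %.4f F %s grip %.3f %.1f"%(s["clock"],np.round(s["eef_pos"],1),yaw,np.round(s["ft_force"],1),s["grip_width"],s["grasp_force"]))
if len(sys.argv)>1:
    a=list(map(float,sys.argv[1:])); d=np.array(a[:3])-s["eef_pos"]; c,n=np.cos(yaw),np.sin(yaw)
    print("offset m",np.round([(c*d[0]+n*d[1])/1e3,(n*d[0]-c*d[1])/1e3,-d[2]/1e3],4),"roll %.4f"%((yaw-a[3])/(np.pi/2)))
E
python3 -m handwheel '{"fingers":[0.35,0.35,0.35,0.35,0.35],"offset":[[0.629,-0.423,0],[0.629,-0.423,0],[0.629,-0.423,0],[0.629,-0.423,0],[0.629,-0.423,0]],"roll":[0.254,0.254,0.254,0.254,0.254]}' 30; python3 to.py 667.5 36.2 180 0
```

```text
clock: 0.7
eef_pos: [390.1, -388.3, 292.2]
orientation: [0.0, 1.0, 0.0, 0.0]
ft_force: [0.6, -0.3, -0.2]
grip_width: 0.633
grasp_force: 0.0
t 0.7 pos [ 390.1 -388.3  292.2] yaw 0.0006 F [ 0.6 -0.3 -0.2] grip 0.633 0.0
offset m [ 0.2776 -0.4243  0.1122] roll 0.0004
```

```bash
python3 -m handwheel '{"fingers":[0.35,0.35,0.35,0.35,0.35],"offset":[[0.277,-0.425,0],[0.277,-0.425,0],[0.277,-0.425,0],[0.277,-0.425,0],[0.277,-0.425,0]],"roll":[0,0,0,0,0]}' >/dev/null; python3 to.py 667.5 36.2 150 0
python3 -m handwheel '{"fingers":[0.35,0.35,0.35,0.35,0.35],"offset":[[0.139,-0.212,0.07],[0.139,-0.212,0.11],[0.139,-0.212,0.14],[0.139,-0.212,0.14],[0.139,-0.212,0.14]],"roll":[0,0,0,0,0]}'>/dev/null; python3 to.py 667.5 36.2 150 0
```

```text
t 1.2 pos [ 526.3 -178.8  292.4] yaw 0.0006 F [ 0.3 -0.8  0.1] grip 0.353 0.0
offset m [ 0.1413 -0.215   0.1424] roll 0.0004
t 1.7 pos [646.2   3.6 174. ] yaw 0.0005 F [ 1.2 -0.5  0.2] grip 0.353 0.0
offset m [ 0.0213 -0.0326  0.024 ] roll 0.0003
```

```bash
python3 -m handwheel '{"fingers":[0.35,0.35,0.35,0.35],"offset":[[0.021,-0.0325,0.025],[0.021,-0.0325,0.025],[0.021,-0.0325,0.025],[0.021,-0.0325,0.025]],"roll":[0,0,0,0]}' >/dev/null; python3 to.py 667.5 36.2 103.5 0
python3 - <<'E'
from h import *
C=cams(); a=C["side"][0][150:250,320:420]; b=C["top"][0][120:220,240:340]
cv2.imwrite("pics/p1.png",cv2.resize(np.hstack([b,a]),None,fx=4,fy=4,interpolation=cv2.INTER_CUBIC))
E
```

```text
t 2.1 pos [666.6  33.3 150.7] yaw -0.0008 F [-0.8 -0.6 -0.3] grip 0.345 0.0
offset m [ 0.0009 -0.0029  0.0472] roll -0.0005
```

View pics/p1.png

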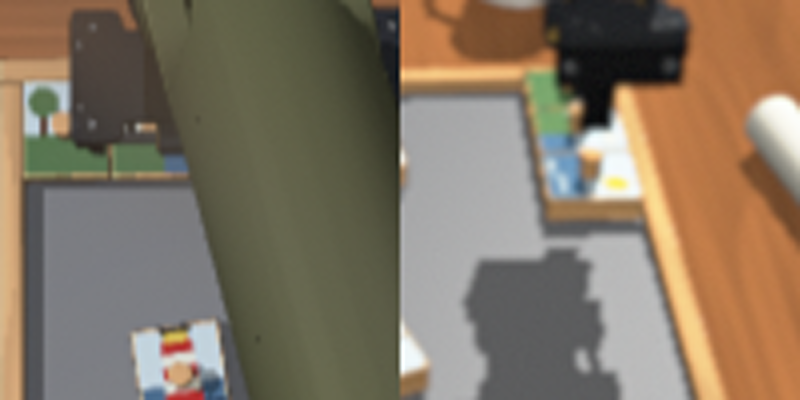

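```bash
python3 -m handwheel '{"fingers":[0.35,0.35,0.35,0.35,0.35],"offset":[[0.001,-0.002,0.02],[0.001,-0.002,0.035],[0.001,-0.002,0.046],[0.001,-0.002,0.046],[0.001,-0.002,0.046]],"roll":[0,0,0,0,0]}'  >/dev/null; python3 to.py 667.5 36.2 103.5 0
python3 -m handwheel '{"fingers":[0.35],"offset":[[0,0,0]],"roll":[0]}'  >/dev/null; python3 to.py 667.5 36.2 103.5 0
```

```text
t 2.7 pos [667.4  36.6 104.1] yaw 0.0004 F [ 0.2  0.7 -0.1] grip 0.349 0.0
offset m [0.0001 0.0004 0.0006] roll 0.0003
t 2.8 pos [668.   36.9 105. ] yaw 0.0007 F [ 0.8  0.8 -0.6] grip 0.349 0.0
offset m [-0.0005  0.0007  0.0015] roll 0.0004
```

```bash
python3 -m handwheel '{"fingers":[0,0,0,0,0],"offset":[[0,0,0],[0,0,0],[0,0,0],[0,0,0],[0,0,0]],"roll":[0,0,0,0,0]}' 30 >/dev/null; python3 to.py 667.5 36.2 103.5 0
```

```text
t 3.3 pos [667.7  36.8 104.6] yaw 0.0008 F [-0.4  1.1  2. ] grip 0.167 30.0
offset m [-0.0002  0.0006  0.0011] roll 0.0005
```

```bash
python3 -m handwheel '{"fingers":[0,0,0,0,0],"offset":[[0,0.010,0],[0,0.025,0],[0,0.040,0],[0,0.055,0],[0,0.066,0]],"roll":[0,0,0,0,0]}' >/dev/null; python3 to.py 
python3 -m handwheel '{"fingers":[0,0.35,0.35,0.35,0.35],"offset":[[0,0,0],[0,0,0],[0,0,0],[0,0,0],[0,0,0]],"roll":[0,0,0,0,0]}' >/dev/null; python3 to.py
python3 -m handwheel '{"fingers":[0.35,0.35,0.35,0.35,0.35],"offset":[[0,0,-0.03],[0,0,-0.05],[-0.05,0.02,-0.05],[-0.10,0.05,-0.05],[-0.15,0.10,-0.05]],"roll":[0,0,0,0,0]}' >/dev/null; python3 to.py 513 -140.6 150 0.395
```

```text
t 3.8 pos [667.8 -31.5 104.5] yaw -0.0013 F [-0.5  2.2  4. ] grip 0.169 30.0
t 4.3 pos [667.  -28.7 103.4] yaw 0.0015 F [-0.3  0.4  1. ] grip 0.337 0.0
t 4.8 pos [ 539.4 -105.7  153.7] yaw 0.0048 F [ 1.1 -2.4 -0.7] grip 0.348 0.0
offset m [-0.0265  0.0348  0.0037] roll -0.2484
```

```bash
python3 -m handwheel '{"fingers":[0.35,0.35,0.35,0.35,0.35],"offset":[[-0.026,0.035,0],[-0.026,0.035,0],[-0.026,0.035,0],[-0.026,0.035,0.01],[-0.026,0.035,0.01]],"roll":[-0.25,-0.25,-0.25,-0.25,-0.25]}' >/dev/null; python3 to.py 513 -140.6 104 0.395
python3 - <<'E'
from h import *
C=cams(); a=C["side"][0][140:280,240:400]; b=C["top"][0][128:268,240:400]
cv2.imwrite("pics/p2.png",cv2.resize(np.hstack([b,a]),None,fx=2.5,fy=2.5,interpolation=cv2.INTER_CUBIC))
E
```

```text
t 5.3 pos [ 514.5 -141.5  142.5] yaw 0.3918 F [-0.3  0.6 -0.5] grip 0.346 0.0
offset m [-0.001  -0.0014  0.0385] roll -0.0020
```

View pics/p2.png

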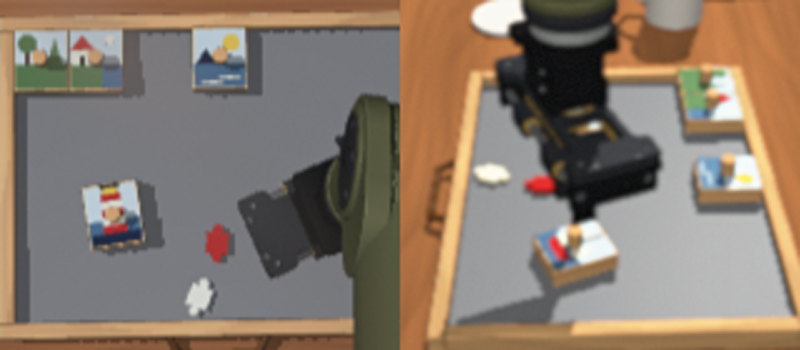

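```bash
python3 -m handwheel '{"fingers":[0.35,0.35,0.35,0.35,0.35],"offset":[[-0.001,-0.001,0.02],[-0.001,-0.001,0.03],[-0.001,-0.001,0.038],[-0.001,-0.001,0.038],[-0.001,-0.001,0.038]],"roll":[0,0,0,0,0]}'  >/dev/null; python3 to.py
python3 -m handwheel '{"fingers":[0,0,0,0,0],"offset":[[0,0,0],[0,0,0],[0,0,0],[0,0,0],[0,0,0]],"roll":[0,0,0,0,0]}' 30 >/dev/null; python3 to.py 570 32.5 104 0
```

```text
t 5.9 pos [ 514.3 -141.5  106.3] yaw 0.3935 F [0.4 0.1 0.2] grip 0.351 0.0
t 6.4 pos [ 514.4 -141.7  106.6] yaw 0.3934 F [-0.8 -0.3  3.3] grip 0.170 30.0
offset m [ 0.1181 -0.1396  0.0026] roll 0.2504
```

```bash
python3 -m handwheel '{"fingers":[0,0,0,0,0],"offset":[[0.015,0.006,0],[0.03,0.0125,0],[0.045,0.019,0],[0.06,0.025,0],[0.065,0.027,0]],"roll":[0.05,0.1,0.15,0.2,0.25]}'  >/dev/null; python3 to.py 585 32 105 0
python3 -m handwheel '{"fingers":[0,0,0,0,0],"offset":[[0,-0.02,0],[0,-0.045,0],[0,-0.07,0],[0,-0.095,0],[0,-0.12,0]],"roll":[0,0,0,0,0]}' >/dev/null; python3 to.py 585 31.8 105 0
python3 -m handwheel '{"fingers":[0,0,0,0],"offset":[[0,-0.02,0],[0,-0.04,0],[0,-0.052,0],[0,-0.052,0]],"roll":[0,0,0,0]}' >/dev/null; python3 to.py 585 31.8 105 0
```

```text
t 6.9 pos [ 585.3 -141.6  106.6] yaw -0.0022 F [-4.8 -0.3  8.5] grip 0.172 30.0
offset m [-0.0007 -0.1736  0.0016] roll -0.0014
t 7.4 pos [584.8 -21.9 106.7] yaw -0.0001 F [ 0.3 -1.9  2.6] grip 0.169 30.0
offset m [ 0.0002 -0.0537  0.0017] roll -0.0001
t 7.8 pos [584.6  33.  106.6] yaw 0.0037 F [-0.2  2.2  4.6] grip 0.169 30.0
offset m [0.0004 0.0012 0.0016] roll 0.0024
```

```bash
python3 - <<'E'
from h import *
C=cams(); a=C["side"][0][150:250,320:420]; b=C["top"][0][128:228,240:340]
cv2.imwrite("pics/p3.png",cv2.resize(np.hstack([b,a]),None,fx=4,fy=4,interpolation=cv2.INTER_CUBIC))
E
python3 to.py 636 31.8 105 0
```

```text
t 7.9 pos [584.7  31.6 106.7] yaw 0.0015 F [-0.2  3.2  4.9] grip 0.166 30.0
offset m [ 0.0513 -0.0002  0.0017] roll 0.0010
```

View pics/p3.png

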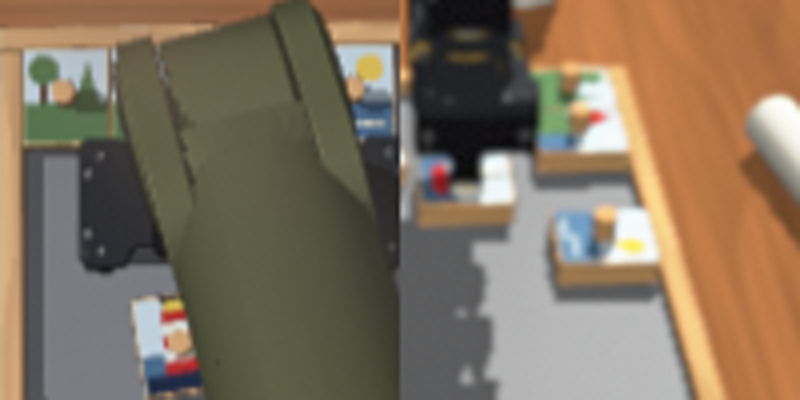

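```bash
python3 -m handwheel '{"fingers":[0,0,0,0,0],"offset":[[0.015,0,0],[0.03,0,0],[0.045,0,0],[0.06,0,0],[0.075,0,0]],"roll":[0,0,0,0,0]}'  >/dev/null; python3 to.py
python3 -m handwheel '{"fingers":[0,0,0,0],"offset":[[0.003,0,0],[0.006,0,0],[0.008,0,0],[0.009,0,0]],"roll":[0,0,0,0]}' 10 >/dev/null; python3 to.py
```

```text
t 8.4 pos [658.3  28.7 106.6] yaw -0.0011 F [-6.7 -0.1 11.6] grip 0.166 30.0
t 8.8 pos [667.1  28.6 106.5] yaw -0.0010 F [-6.1 -0.3  9.3] grip 0.176 10.0
```

```bash
python3 -m handwheel '{"fingers":[0,0,0],"offset":[[0.001,0,0],[0.002,0,0],[0.003,0,0]],"roll":[0,0,0]}' 10 >/dev/null; python3 to.py
python3 -m handwheel '{"fingers":[0,0,0],"offset":[[0.001,0,0],[0.002,0,0],[0.003,0,0]],"roll":[0,0,0]}' 10 >/dev/null; python3 to.py
```

```text
t 9.1 pos [669.9  28.6 106.5] yaw -0.0010 F [-5.   0.9  9.7] grip 0.176 10.0
t 9.4 pos [671.7  28.8 106.4] yaw -0.0010 F [-9.6  1.3 11.6] grip 0.178 10.0
```

```bash
python3 -m handwheel '{"fingers":[0.35,0.35,0.35],"offset":[[0,0,0],[0,0,0],[0,0,0]],"roll":[0,0,0]}' >/dev/null; python3 to.py
python3 -m handwheel '{"fingers":[0.35,0.35,0.35,0.35,0.35],"offset":[[0,0,-0.03],[0,0,-0.045],[-0.05,-0.01,-0.045],[-0.10,-0.03,-0.045],[-0.15,-0.045,-0.045]],"roll":[0,0,0,0,0]}' >/dev/null; python3 to.py 509.7 77 146 0.13
python3 - <<'E'
from h import *
C=cams(); a=C["side"][0][150:250,320:420]; b=C["top"][0][128:228,240:340]
cv2.imwrite("pics/p4.png",cv2.resize(np.hstack([b,a]),None,fx=4,fy=4,interpolation=cv2.INTER_CUBIC))
E
```

```text
t 9.7 pos [674.2  29.2 105.4] yaw -0.0004 F [0.3 0.1 0.5] grip 0.324 0.0
t 10.2 pos [529.9  74.  151.2] yaw 0.0004 F [-0.1  0.5  1.5] grip 0.353 0.0
offset m [-0.0202 -0.003   0.0052] roll -0.0825
```

View pics/p4.png

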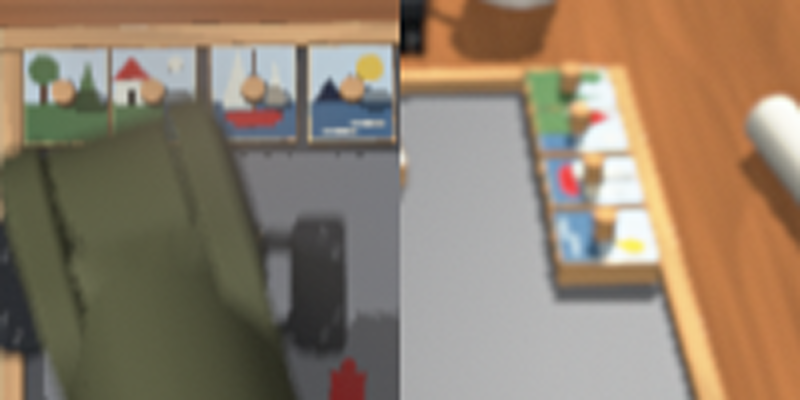

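```bash
python3 -m handwheel '{"fingers":[0.35,0.35,0.35,0.35,0.35],"offset":[[-0.020,-0.003,0],[-0.02,-0.003,0.01],[-0.02,-0.003,0.015],[-0.02,-0.003,0.015],[-0.02,-0.003,0.015]],"roll":[-0.083,-0.083,-0.083,-0.083,-0.083]}' >/dev/null; python3 to.py 509.7 77 105 0.13
python3 -m handwheel '{"fingers":[0.35,0.35,0.35],"offset":[[0,0,0.015],[0,0,0.028],[0,0,0.03]],"roll":[0,0,0]}' >/dev/null; python3 to.py 509.7 77 105 0.13
```

```text
t 10.8 pos [511.7  76.1 135.8] yaw 0.1296 F [-0.4 -0.1 -0.3] grip 0.348 0.0
offset m [-0.0019 -0.0012  0.0308] roll -0.0002
t 11.1 pos [509.5  76.  103.6] yaw 0.1311 F [-0.5  0.6 -0.8] grip 0.349 0.0
offset m [ 0.0003 -0.0009 -0.0014] roll 0.0007
```

```bash
python3 -m handwheel '{"fingers":[0,0,0,0,0],"offset":[[0,0,0],[0,0,0],[0,0,0],[0,0,0],[0,0,0]],"roll":[0,0,0,0,0]}' 30 >/dev/null; python3 to.py
python3 -m handwheel '{"fingers":[0,0,0,0,0],"offset":[[0.015,0.002,0],[0.035,0.005,0],[0.055,0.007,0],[0.07,0.009,0],[0.075,0.01,0]],"roll":[0.02,0.04,0.06,0.08,0.083]}'  >/dev/null; python3 to.py 585 -92 104 0
python3 -m handwheel '{"fingers":[0,0,0,0,0],"offset":[[0,0.015,0],[0,0.04,0],[0,0.065,0],[0,0.09,0],[0,0.115,0]],"roll":[0,0,0,0,0]}' >/dev/null; python3 to.py 585 -92 104 0
```

```text
t 11.6 pos [511.2  76.3 106.5] yaw 0.1312 F [ 0.3 -1.3  0.8] grip 0.167 30.0
t 12.1 pos [587.8  76.2 106.5] yaw 0.0000 F [-3.1  0.3  6.9] grip 0.172 30.0
offset m [-0.0028  0.1682  0.0025] roll 0.0000
t 12.6 pos [586.  -40.5 106.5] yaw 0.0013 F [1.  0.7 1.5] grip 0.172 30.0
offset m [-0.001   0.0515  0.0025] roll 0.0008
```

```bash
python3 -m handwheel '{"fingers":[0,0,0,0,0],"offset":[[0,0.02,0],[0,0.04,0],[0,0.052,0],[0,0.052,0],[0,0.052,0]],"roll":[0,0,0,0,0]}' >/dev/null; python3 to.py 
python3 -m handwheel '{"fingers":[0,0,0,0,0],"offset":[[0.015,0,0],[0.03,0,0],[0.045,0,0],[0.06,0,0],[0.072,0,0]],"roll":[0,0,0,0,0]}'  >/dev/null; python3 to.py
python3 -m handwheel '{"fingers":[0,0,0,0,0],"offset":[[0.003,0,0],[0.006,0,0],[0.009,0,0],[0.011,0,0],[0.012,0,0]],"roll":[0,0,0,0,0]}' 10 >/dev/null; python3 to.py
```

```text
t 13.1 pos [586.6 -91.7 106.5] yaw 0.0002 F [ 0.  -0.8  2.6] grip 0.169 30.0
t 13.6 pos [655.4 -93.7 106.3] yaw 0.0007 F [-10.5  -4.6  12. ] grip 0.169 30.0
t 14.1 pos [670.6 -89.9 106. ] yaw 0.0016 F [-3.7 -0.9  5.1] grip 0.165 9.4
```

```bash
python3 -m handwheel '{"fingers":[0,0,0],"offset":[[0.001,0,0],[0.002,0,0],[0.003,0,0]],"roll":[0,0,0]}' 10 >/dev/null; python3 to.py
python3 -m handwheel '{"fingers":[0,0,0,0,0],"offset":[[0,-0.003,0],[0,-0.006,0],[0,-0.009,0],[0,-0.012,0],[0,-0.014,0]],"roll":[0,0,0,0,0]}' 10 >/dev/null; python3 to.py
python3 -m handwheel '{"fingers":[0,0,0],"offset":[[0,-0.001,0],[0,-0.002,0],[0,-0.002,0]],"roll":[0,0,0]}' 10 >/dev/null; python3 to.py
```

```text
t 14.4 pos [674.1 -90.2 106.1] yaw 0.0012 F [-2.5  0.3  2.6] grip 0.165 9.6
t 14.9 pos [674.6 -78.9 106.7] yaw 0.0000 F [ 1.1 -7.6  2.7] grip 0.156 9.5
t 15.2 pos [674.8 -78.4 106.9] yaw -0.0012 F [ 2.2 -7.9  2.1] grip 0.147 9.6
```

```bash
python3 -m handwheel '{"fingers":[0.3,0.3,0.3,0.3,0.3],"offset":[[0,0,0],[0,0,0],[-0.006,0,0],[-0.006,0,0],[-0.006,0,0]],"roll":[0,0,0,0,0]}' >/dev/null; python3 to.py
python3 -m handwheel '{"fingers":[0,0,0,0],"offset":[[0,0,0],[0,0,0],[0,0,0],[0,0,0]],"roll":[0,0,0,0]}' 30 >/dev/null; python3 to.py
python3 -m handwheel '{"fingers":[0,0,0,0,0],"offset":[[0,-0.001,0],[0,-0.002,0],[0,-0.003,0],[0,-0.004,0],[0,-0.004,0]],"roll":[0,0,0,0,0]}' >/dev/null; python3 to.py
```

```text
t 15.7 pos [667.3 -74.6 106.1] yaw 0.0010 F [ 0.2 -3.   1.3] grip 0.296 1.5
t 16.1 pos [668.4 -78.8 106.8] yaw -0.0014 F [ 1.  -8.9  2.5] grip 0.130 27.4
t 16.6 pos [668.4 -78.2 107.1] yaw -0.0032 F [  1.5 -14.2   3.5] grip 0.132 27.3
```

```bash
python3 -m handwheel '{"fingers":[0.35,0.35,0.35,0.35],"offset":[[0,0,0],[0,0,0],[0,0,0],[0,0,-0.01]],"roll":[0,0,0,0]}' >/dev/null; python3 to.py
python3 -m handwheel '{"fingers":[0.35,0.35,0.35,0.35,0.35],"offset":[[0,0,-0.03],[0,0.02,-0.05],[-0.03,0.06,-0.05],[-0.06,0.10,-0.05],[-0.10,0.13,-0.05]],"roll":[0,0,0,0,0]}' >/dev/null; python3 to.py
python3 - <<'E'
from h import *
C=cams(); a=C["side"][0][150:250,320:420]; b=C["top"][0][128:228,240:340]
cv2.imwrite("pics/p5.png",cv2.resize(np.hstack([b,a]),None,fx=4,fy=4,interpolation=cv2.INTER_CUBIC))
E
```

```text
t 17.0 pos [666.8 -70.5 114.8] yaw 0.0002 F [-0.4 -0.5 -1.1] grip 0.336 0.1
t 17.5 pos [ 567.6 -200.9  166.3] yaw 0.0016 F [-0.2 -0.6  0.2] grip 0.350 0.0
```

View pics/p5.png

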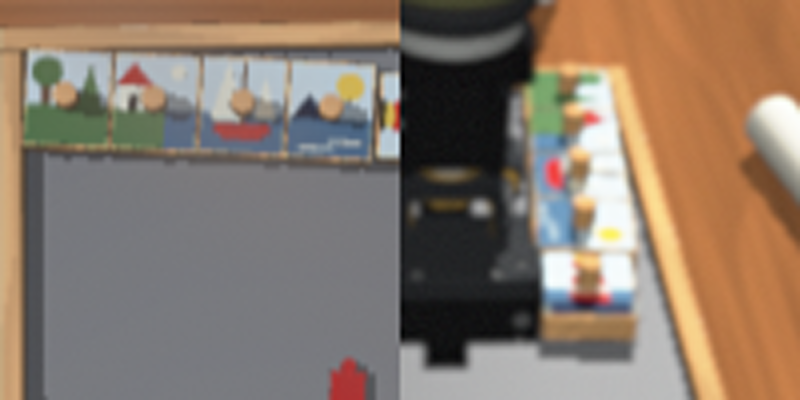

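```bash
python3 -m handwheel '{"fingers":[0.35,0.35,0.35,0.35],"offset":[[-0.03,0.045,0],[-0.06,0.08,0],[-0.09,0.12,0],[-0.12,0.16,0]],"roll":[0,0,0,0]}' >/dev/null; python3 to.py
python3 - <<'E'
from h import *
C=cams(); a=C["side"][0][155:245,370:410]; b=C["top"][0][132:177,240:340+30]
cv2.imwrite("pics/top6.png",C["top"][0]);cv2.imwrite("pics/side6.png",C["side"][0])
b=cv2.resize(b,None,fx=6,fy=6,interpolation=cv2.INTER_CUBIC)
a=cv2.resize(cv2.rotate(C["side"][0][160:250,345:400],cv2.ROTATE_90_COUNTERCLOCKWISE),None,fx=6,fy=6,interpolation=cv2.INTER_CUBIC)
im=np.zeros((600,790,3),np.uint8); im[:b.shape[0],:b.shape[1]]=b; im[270:600,:540]=a[:330]
cv2.imwrite("pics/p6.png",im)
E
```

```text
t 18.0 pos [ 448.3 -359.6  166.4] yaw 0.0036 F [ 0.  -1.1 -0.3] grip 0.352 0.0
```

View pics/p6.png

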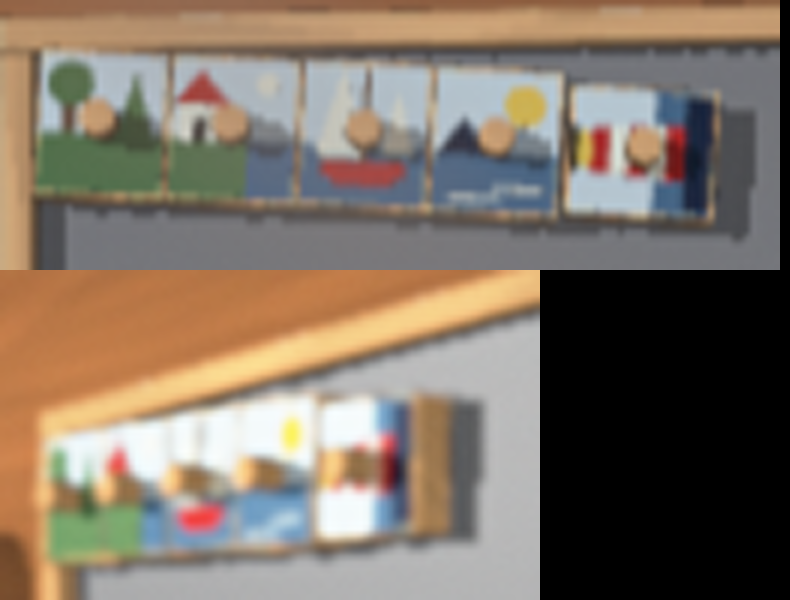

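```bash
cat > meas.py <<'E'
import sys; from h import *
# rectified z=30 views (2 px/mm), tile templates from the first picture, ECC fit of each tile pose
def rect(c,img,p,yaw,hx=30,hy=26,s=2):
    X,Y=np.meshgrid(np.arange(hx*s,-hx*s-1,-1)/s,np.arange(hy*s,-hy*s-1,-1)/s,indexing='ij')
    w=np.stack([p[0]+np.cos(yaw)*X-np.sin(yaw)*Y,p[1]+np.sin(yaw)*X+np.cos(yaw)*Y,30+0*X],-1)
    uv=proj(c,w.reshape(-1,3)).reshape(X.shape+(2,)).astype(np.float32)
    return cv2.cvtColor(cv2.remap(img,uv[...,0],uv[...,1],cv2.INTER_CUBIC),cv2.COLOR_BGR2GRAY)
REF=dict(tree=(669.0,148.8,0.0),house=(669.0,92.8,0.0),sun=(669.0,36.8,0.0),boat=(513.2,-141.7,.395),lh=(509.9,75.7,.13))
def fit(C,guess,cam="top"):
    ref=cv2.imread(f"pics/{cam}0.png"); out={}
    for k,g in guess.items():
        T=rect(C[cam],ref,REF[k][:2],REF[k][2]); g=np.array(g,float); cc=0
        for it in range(4):
            I=rect(C[cam],C[cam][0],g[:2],g[2],50,46)
            W=np.float32([[1,0,40],[0,1,40]])
            try: cc,W=cv2.findTransformECC(T,I,W,cv2.MOTION_EUCLIDEAN,(3,200,1e-6),None,5)
            except cv2.error: cc=-1;break
            ctr=W[:,:2]@[52,60]+W[:,2]; ly=-(ctr[0]-92)/2; lx=-(ctr[1]-100)/2
            a=np.arctan2(W[1,0],W[0,0])
            c,n=np.cos(g[2]),np.sin(g[2]); g+= [c*lx-n*ly,n*lx+c*ly,-a]
        out[k]=(g,cc)
    return out
if __name__=="__main__":
    G=eval(sys.argv[1]); C=cams()
    for cam in ("top","side"):
        print(cam,*["%s %.1f %.1f yaw %.3f cc %.2f;"%(k,*v[0],v[1]) for k,v in fit(C,G,cam).items()])
E
python3 - <<'E'
from h import *
C=cams(); print(np.round(plane(C["top"],(np.array([(99,118),(231,124),(363,129),(496,135),(645,147)])+.5)/6-.5+[240,132],48),1))
E
python3 meas.py "dict(tree=(667,148,-.04),house=(665,92,-.04),boat=(662,36,-.04),sun=(660,-19,-.04),lh=(655,-81,1.51))"
```

```text
[[666.6 146.4  48. ]
 [663.5  91.   48. ]
 [660.8  35.6  48. ]
 [657.7 -20.2  48. ]
 [652.  -82.7  48. ]]
top tree 667.5 147.6 yaw -0.055 cc 0.99; house 664.6 92.0 yaw -0.063 cc 0.99; boat 662.6 34.7 yaw -0.032 cc 0.95; sun 657.5 -19.6 yaw -0.079 cc 0.98; lh 653.0 -83.3 yaw 1.454 cc 0.94;
side tree 667.5 147.3 yaw -0.039 cc 0.99; house 663.6 91.4 yaw -0.041 cc 0.99; boat 660.8 36.7 yaw 0.049 cc 0.91; sun 657.3 -19.7 yaw -0.008 cc 0.99; lh 653.5 -79.3 yaw 1.460 cc 0.78;
```

```bash
python3 -m handwheel '{"fingers":[0.35,0.35,0.35,0.35,0.35],"offset":[[0.2,-0.278,0],[0.2,-0.278,0],[0.2,-0.278,0],[0.2,-0.278,0],[0.2,-0.278,0]],"roll":[0.05,0.05,0.05,0.05,0.05]}' >/dev/null; python3 to.py 652.5 -82 140 -0.1; python3 -c "
from station import monitor; print(monitor.observe()['q'])"
```

```text
t 18.8 pos [ 595.7 -152.6  166.5] yaw -0.0736 F [ 0.4 -0.7 -0.8] grip 0.350 0.0
offset m [ 0.0515 -0.0746  0.0265] roll 0.0168
[ 0.54701152  0.36675671 -0.41280668  1.67884616  0.15808129  1.12888016
 -1.55355238]
```

```bash
python3 -m handwheel '{"fingers":[0.35,0.35,0.35,0.35,0.35],"offset":[[0.0515,-0.0745,0],[0.0515,-0.0745,0],[0.0515,-0.0745,0],[0.0515,-0.0745,0.01],[0.0515,-0.0745,0.02]],"roll":[-0.544,-0.544,-0.544,-0.544,-0.544]}' >/dev/null; python3 to.py
python3 -m handwheel '{"fingers":[0.35,0.35,0.35],"offset":[[0,0,0],[0,0,0],[0,0,0]],"roll":[-0.07,-0.07,-0.07]}' >/dev/null; python3 to.py 652.5 -82 105 0.78
```

```text
t 19.3 pos [651.9 -83.1 146.3] yaw 0.6838 F [-0.2 -0.8 -0.6] grip 0.349 0.0
t 19.6 pos [651.4 -85.2 146.4] yaw 0.7822 F [0.5 0.1 0.3] grip 0.348 0.0
offset m [ 0.003  -0.0015  0.0414] roll 0.0014
```

```bash
python3 -m handwheel '{"fingers":[0.35,0.35,0.35,0.35],"offset":[[0.002,-0.001,0.02],[0.002,-0.001,0.035],[0.002,-0.001,0.041],[0.002,-0.001,0.041]],"roll":[0,0,0,0]}' >/dev/null; python3 to.py
python3 -m handwheel '{"fingers":[0,0,0,0,0],"offset":[[0,0,0],[0,0,0],[0,0,0],[0,0,0],[0,0,0]],"roll":[0,0,0,0,0]}' 40 >/dev/null; python3 to.py
python3 -m handwheel '{"fingers":[0,0,0,0,0],"offset":[[-0.01,0.01,0],[-0.025,0,0],[-0.04,-0.006,0],[-0.055,-0.01,0],[-0.0675,-0.0135,0]],"roll":[0,0,0,0,0]}'  >/dev/null; python3 to.py
python3 -m handwheel '{"fingers":[0,0,0,0,0],"offset":[[0,0,0],[0,0,0],[0,0,0],[0,0,0],[0,0,0]],"roll":[0.08,0.16,0.24,0.32,0.4]}'  >/dev/null; python3 to.py
python3 -m handwheel '{"fingers":[0,0,0,0,0],"offset":[[0,0,0],[0,0,0],[0,0,0],[0,0,0],[0,0,0]],"roll":[0.08,0.16,0.24,0.32,0.4]}'  >/dev/null; python3 to.py
python3 -m handwheel '{"fingers":[0,0,0],"offset":[[0,0,0],[0,0,0],[0,0,0]],"roll":[0.08,0.13,0.13]}'  >/dev/null; python3 to.py
```

```text
t 20.0 pos [651.  -85.1 103.8] yaw 0.7819 F [-1.3  0.1  0.1] grip 0.349 0.0
t 20.5 pos [652.3 -85.5 106. ] yaw 0.7820 F [-0.2 -0.8  3. ] grip 0.169 40.0
t 21.0 pos [ 594.7 -124.7  106. ] yaw 0.7813 F [2.5 1.5 3.7] grip 0.163 40.0
t 21.5 pos [ 594.6 -124.6  106. ] yaw 0.1482 F [-0.2  0.2  4.7] grip 0.166 40.0
t 22.0 pos [ 594.7 -124.5  105.9] yaw -0.4800 F [0.4 0.3 4. ] grip 0.170 40.0
t 22.3 pos [ 594.7 -124.5  105.9] yaw -0.6794 F [-0.5 -0.8  6.1] grip 0.162 40.0
```

```bash
python3 -m handwheel '{"fingers":[0.35,0.35,0.35,0.35,0.35],"offset":[[0,0,0],[0,0,0],[0,0,0],[0,0,-0.03],[0,0,-0.05]],"roll":[0,0,0,0,0]}' >/dev/null; python3 to.py
python3 -m handwheel '{"fingers":[1,1,1,1,1],"offset":[[-0.03,-0.03,0],[-0.06,-0.06,0],[-0.09,-0.09,0],[-0.12,-0.12,0],[-0.1345,-0.1345,0]],"roll":[-0.433,-0.433,-0.433,-0.433,-0.433]}' >/dev/null; python3 to.py 585 64.8 89 0
python3 meas.py "dict(lh=(594.7,-124.5,0))"
```

```text
t 22.8 pos [ 594.  -123.5  155.4] yaw -0.6780 F [-0.   0.2 -0.1] grip 0.348 0.0
t 23.3 pos [572.7  70.7 154.9] yaw 0.0124 F [-0.8  0.1 -0.2] grip 0.720 0.0
offset m [0.0122 0.0061 0.0659] roll 0.0079
top lh 596.1 -127.0 yaw 0.025 cc 0.98;
side lh 596.8 -128.4 yaw 0.061 cc 0.98;
```

```bash
python3 -m handwheel '{"fingers":[1,1,1,1,1],"offset":[[0.0,0.006,0.03],[0.0,0.006,0.05],[0.0,0.006,0.066],[0.0,0.006,0.066],[0.0,0.006,0.066]],"roll":[0.008,0.008,0.008,0.008,0.008]}' >/dev/null; python3 to.py 620 64.8 89 0.002
python3 -m handwheel '{"fingers":[1,1,1,1,1],"offset":[[0.01,0,0],[0.02,0,0],[0.03,0,0],[0.04,0,0],[0.045,0,0]],"roll":[0,0,0,0,0]}' >/dev/null; python3 to.py
```

```text
t 23.9 pos [574.3  59.3  89.2] yaw -0.0119 F [0.4 0.5 0.4] grip 0.997 0.0
offset m [ 0.0456 -0.0061  0.0002] roll -0.0089
t 24.4 pos [620.2  59.1  89.3] yaw -0.0116 F [-2.2 -0.4  1.3] grip 1.002 0.9
```

```bash
python3 -m handwheel '{"fingers":[1,1,1,1],"offset":[[0,0,0],[0.002,0,0],[0.004,0,0],[0.006,0,0]],"roll":[-0.008,-0.008,-0.008,-0.008]}' >/dev/null; python3 to.py
python3 -m handwheel '{"fingers":[1,1,1],"offset":[[0.001,0,0],[0.002,0,0],[0.003,0,0]],"roll":[0,0,0]}' >/dev/null; python3 to.py
python3 -m handwheel '{"fingers":[1,1,1],"offset":[[0.001,0,0],[0.002,0,0],[0.002,0,0]],"roll":[0,0,0]}' >/dev/null; python3 to.py
```

```text
t 24.8 pos [624.8  59.1  88.9] yaw 0.0016 F [-0.5 -0.4 -0.8] grip 0.999 0.5
t 25.1 pos [627.4  59.1  88.9] yaw 0.0015 F [-3.6 -1.7  3.2] grip 1.004 2.3
t 25.4 pos [627.8  59.2  88.9] yaw 0.0019 F [-8.9 -0.7  6.2] grip 1.000 4.3
```

```bash
python3 -m handwheel '{"fingers":[1,1,1],"offset":[[0.001,0,0],[0.002,0,0],[0.002,0,0]],"roll":[0,0,0]}' >/dev/null; python3 to.py
python3 -m handwheel '{"fingers":[1,1,1,1,1],"offset":[[-0.01,0,0],[-0.03,0,0],[-0.045,0,-0.03],[-0.06,0,-0.06],[-0.10,0.0,-0.08]],"roll":[0,0,0,0,0]}' >/dev/null; python3 to.py
python3 meas.py "dict(tree=(668,148,0),house=(668,92,0),boat=(668,36,0),sun=(668,-19,0))"
```

```text
t 25.7 pos [628.2  59.2  88.8] yaw 0.0023 F [-14.3  -0.7  10.7] grip 1.000 6.7
t 26.2 pos [535.   59.3 171.9] yaw 0.0010 F [ 0.5 -0.4  1.4] grip 0.998 0.0
top tree 667.3 148.7 yaw -0.016 cc 0.95; house 669.0 92.8 yaw -0.003 cc 0.98; boat 678.7 39.2 yaw -0.233 cc 0.88; sun 664.4 -23.3 yaw -0.159 cc 0.98;
side tree 667.7 148.4 yaw 0.018 cc 1.00; house 669.3 93.4 yaw -0.010 cc 1.00; boat 669.7 38.1 yaw 0.148 cc 0.94; sun 663.5 -24.4 yaw -0.099 cc 0.98;
```

```bash
python3 -m handwheel '{"fingers":[0.23,0.23,0.23,0.23,0.23],"offset":[[0.025,0.043,0],[0.045,0.084,0.03],[0.045,0.084,0.06],[0.045,0.084,0.083],[0.045,0.084,0.083]],"roll":[0,0,0,0,0]}' >/dev/null; python3 to.py
python3 -m handwheel '{"fingers":[0.23,0.23,0.23,0.23,0.23],"offset":[[0.01,0,0],[0.02,0,0],[0.03,0,0],[0.037,0,0],[0.042,0,0]],"roll":[0,0,0,0,0]}' >/dev/null; python3 to.py 628 -24 89 0.002
python3 -m handwheel '{"fingers":[0.23,0.23,0.23],"offset":[[0.002,0,0],[0.004,0,0],[0.005,0,0]],"roll":[0,0,0]}' >/dev/null; python3 to.py
```

```text
t 26.8 pos [577.7 -25.6  84.1] yaw 0.0005 F [0.4 0.8 0. ] grip 0.633 0.0
t 27.3 pos [620.2 -24.7  86.3] yaw 0.0017 F [-1.1 -0.8  0.5] grip 0.251 0.2
offset m [ 0.0078 -0.0007 -0.0027] roll -0.0002
t 27.6 pos [623.1 -25.5  85.8] yaw 0.0010 F [-5.1 -1.6  2.2] grip 0.234 2.2
```

```bash
python3 -m handwheel '{"fingers":[0.23,0.23,0.23,0.23],"offset":[[0.001,0,0],[0.002,0,0],[0.003,0,0],[0.003,0,0]],"roll":[0,0,0,0]}' >/dev/null; python3 to.py
python3 -m handwheel '{"fingers":[0.23,0.23,0.23],"offset":[[0.001,0,0],[0.002,0,0],[0.002,0,0]],"roll":[0,0,0]}' >/dev/null; python3 to.py
python3 -m handwheel '{"fingers":[0.23,0.23,0.23],"offset":[[0.001,0,0],[0.001,0,0],[0.001,0,0]],"roll":[0,0,0]}' >/dev/null; python3 to.py
```

```text
t 28.0 pos [627.7 -24.5  86.3] yaw 0.0018 F [-0.4 -0.  -0.2] grip 0.236 0.3
t 28.3 pos [628.3 -24.6  86.2] yaw 0.0018 F [-5.8 -1.1  4.5] grip 0.231 2.8
t 28.6 pos [628.4 -24.6  86.1] yaw 0.0018 F [-7.9 -0.2  6.5] grip 0.231 4.0
```

```bash
python3 -m handwheel '{"fingers":[0.23,0.23,0.23,0.23,0.23],"offset":[[-0.02,0,0],[-0.02,-0.03,0],[-0.02,-0.061,0],[-0.02,-0.061,0],[-0.01,-0.061,0]],"roll":[0,0,0,0,0]}' >/dev/null; python3 to.py
python3 -m handwheel '{"fingers":[0.23,0.23,0.23,0.23,0.23],"offset":[[0.003,0,0],[0.006,0,0],[0.009,0,0],[0.01,0,0],[0.01,0,0]],"roll":[0,0,0,0,0]}' >/dev/null; python3 to.py
python3 -m handwheel '{"fingers":[0.23,0.23,0.23,0.23,0.23],"offset":[[-0.01,0,0],[-0.03,0,0],[-0.045,0,-0.03],[-0.06,-0.05,-0.06],[-0.10,-0.10,-0.08]],"roll":[0,0,0,0,0]}' >/dev/null; python3 to.py
python3 meas.py "dict(tree=(668,148,0),house=(668,92,0),boat=(668,36,0),sun=(668,-24,0),lh=(596,-126,0))"
```

```text
t 29.1 pos [620.1  37.9  86.5] yaw 0.0046 F [ 0.1 -1.3 -0.4] grip 0.231 0.0
t 29.6 pos [628.   34.8  85.6] yaw -0.0000 F [-8.1 -1.7  5.3] grip 0.233 3.6
t 30.1 pos [546.6 115.7 159.6] yaw -0.0029 F [0.4 1.3 0.3] grip 0.231 0.0
top tree 674.2 144.1 yaw 0.367 cc 0.54; house 669.2 92.7 yaw -0.036 cc 0.92; boat 670.9 35.8 yaw 0.011 cc 0.96; sun 669.2 -21.5 yaw -0.010 cc 0.98; lh 596.3 -127.0 yaw 0.024 cc 0.98;
side tree 667.7 148.4 yaw 0.017 cc 1.00; house 669.3 93.5 yaw -0.006 cc 1.00; boat 669.8 38.2 yaw 0.152 cc 0.94; sun 669.9 -22.0 yaw 0.006 cc 0.99; lh 597.1 -128.3 yaw 0.061 cc 0.98;
```

```bash
python3 -m handwheel '{"fingers":[0.35,0.35,0.35,0.35,0.35],"offset":[[0.01,0.048,0],[0.02,0.096,0],[0.03,0.145,0],[0.04,0.193,0],[0.05,0.242,0]],"roll":[-0.02,-0.02,-0.02,-0.02,-0.02]}' >/dev/null; python3 to.py
python3 -m handwheel '{"fingers":[0.35,0.35],"offset":[[0,0,0.01],[0,0,0.02]],"roll":[0,0]}' >/dev/null; python3 to.py 596 -126.5 105 0.03
```

```text
t 30.7 pos [ 595.2 -128.4  157.5] yaw 0.0329 F [0.9 0.7 0.1] grip 0.344 0.0
t 30.9 pos [ 595.  -128.4  136.9] yaw 0.0287 F [-0.2  0.4  0.6] grip 0.355 0.0
offset m [ 0.001  -0.0019  0.0319] roll -0.0008
```

```bash
python3 -m handwheel '{"fingers":[0.35,0.35,0.35,0.35],"offset":[[0.001,-0.001,0.015],[0.001,-0.001,0.028],[0.001,-0.001,0.031],[0.001,-0.001,0.031]],"roll":[0,0,0,0]}' >/dev/null
python3 -m handwheel '{"fingers":[0,0,0,0,0],"offset":[[0,0,0],[0,0,0],[0,0,0],[0,0,0],[0,0,0]],"roll":[0,0,0,0,0.019]}' 30 >/dev/null; python3 to.py 662 -92 105 0
python3 -m handwheel '{"fingers":[0,0,0,0,0],"offset":[[0.01,-0.01,0],[0.025,-0.02,0],[0.04,-0.03,0],[0.055,-0.034,0],[0.064,-0.034,0]],"roll":[0,0,0,0,0]}' >/dev/null; python3 to.py 668 -92 105 0
```

```text
t 31.8 pos [ 596.6 -125.2  107.2] yaw 0.0017 F [ 0.4 -0.3  3.5] grip 0.172 30.0
offset m [ 0.0654 -0.0331  0.0022] roll 0.0011
t 32.3 pos [660.5 -89.7 107.2] yaw 0.0034 F [-5.2  0.7  8.3] grip 0.167 30.0
offset m [0.0075 0.0023 0.0022] roll 0.0022
```

```bash
python3 -m handwheel '{"fingers":[0,0,0,0.35,0.35],"offset":[[0.003,0,0],[0.006,0,0],[0.006,0,0],[0.006,0,0],[0.006,0,0]],"roll":[0,0,0,0,0]}' >/dev/null; python3 to.py
python3 -m handwheel '{"fingers":[0.35,0.35,0.23,0.23,0.23],"offset":[[0,0,-0.02],[0,0,-0.04],[-0.04,0,-0.04],[-0.07,0,-0.04],[-0.085,0,-0.04]],"roll":[0,0,0,0,0]}' >/dev/null; python3 to.py 605 -91 88 0.002
python3 meas.py "dict(sun=(668,-24,0),lh=(667,-91,0))"
```

```text
t 32.8 pos [666.  -90.9 106.2] yaw 0.0025 F [-0.4  0.4  0.7] grip 0.274 0.0
t 33.3 pos [578.5 -91.5 145.9] yaw 0.0020 F [ 0.1  0.1 -0.8] grip 0.247 0.0
offset m [ 0.0265 -0.0005  0.0579] roll 0.0000
top sun 669.6 -21.5 yaw -0.020 cc 0.97; lh 662.0 -82.8 yaw -0.314 cc 0.59;
side sun 669.9 -22.0 yaw 0.004 cc 0.99; lh 665.9 -91.8 yaw 0.020 cc 0.97;
```

```bash
python3 -m handwheel '{"fingers":[0.23,0.23,0.23,0.23,0.23],"offset":[[0.0,0,0.03],[0.01,0,0.057],[0.025,0,0.057],[0.037,0,0.057],[0.044,0,0.057]],"roll":[0,0,0,0,0]}' >/dev/null; python3 to.py
python3 -m handwheel '{"fingers":[0.23,0.23,0.23,0.23,0.23],"offset":[[0.002,0,0],[0.004,0,0],[0.006,0,0],[0.008,0,0],[0.008,0,0]],"roll":[0,0,0,0,0]}' >/dev/null; python3 to.py
```

```text
t 33.9 pos [626.6 -90.8  88.9] yaw 0.0030 F [-0.5 -0.1  0.3] grip 0.231 0.1
t 34.4 pos [629.3 -90.9  89.1] yaw 0.0029 F [-11.2   0.7   8.5] grip 0.232 5.3
```

```bash
python3 -m handwheel '{"fingers":[0,0,0,0,0],"offset":[[-0.02,0,0],[-0.02,0.03,-0.04],[-0.01,0.06,-0.04],[0.02,0.062,-0.04],[0.037,0.062,-0.04]],"roll":[0,0,0,0,0]}' >/dev/null; python3 to.py
python3 -m handwheel '{"fingers":[0,0,0,0,0],"offset":[[0,0,0],[0,0,0.02],[0,0,0.04],[0,0,0.04],[0,0,0.04]],"roll":[0,0,0,0,0]}' >/dev/null; python3 to.py 669 -136 89 0
python3 meas.py "dict(sun=(668,-24,0),lh=(667,-91,0))"
```

```text
t 34.9 pos [ 671.5 -155.5  130.5] yaw -0.0005 F [ 0.6  0.4 -0.1] grip 0.009 0.0
t 35.4 pos [ 669.5 -152.8   89.5] yaw 0.0033 F [-0.5  0.1  0.3] grip 0.004 0.0
offset m [-0.0005 -0.0168  0.0005] roll 0.0021
top sun 669.2 -21.5 yaw -0.010 cc 0.98; lh 667.0 -91.0 yaw 0.000 cc -1.00;
side sun 668.0 -24.0 yaw 0.000 cc -1.00; lh 667.0 -91.0 yaw 0.000 cc -1.00;
```

```bash
python3 -m handwheel '{"fingers":[0,0,0,0,0],"offset":[[0,-0.006,0],[0,-0.012,0],[0,-0.018,0],[0,-0.023,0],[0,-0.027,0]],"roll":[0,0,0,0,0]}' >/dev/null; python3 to.py
python3 -m handwheel '{"fingers":[0,0,0],"offset":[[0,-0.002,0],[0,-0.004,0],[0,-0.005,0]],"roll":[0,0,0]}' >/dev/null; python3 to.py
python3 -m handwheel '{"fingers":[0,0,0],"offset":[[0,-0.001,0],[0,-0.002,0],[0,-0.003,0]],"roll":[0,0,0]}' >/dev/null; python3 to.py
```

```text
t 36.0 pos [ 670.2 -125.    89.6] yaw 0.0040 F [ 0.1 -1.3  0.2] grip 0.008 0.2
t 36.3 pos [ 670.1 -120.9   89.4] yaw 0.0030 F [-0.  -0.9  0.3] grip 0.004 0.2
t 36.6 pos [ 670.1 -118.    89.5] yaw 0.0028 F [-0.4 -0.2  0.3] grip 0.004 0.2
```

```bash
python3 -m handwheel '{"fingers":[0,0,0],"offset":[[0,-0.001,0],[0,-0.002,0],[0,-0.003,0]],"roll":[0,0,0]}' >/dev/null; python3 to.py
python3 -m handwheel '{"fingers":[0,0,0],"offset":[[0,-0.001,0],[0,-0.002,0],[0,-0.003,0]],"roll":[0,0,0]}' >/dev/null; python3 to.py
```

```text
t 36.9 pos [ 670.1 -114.8   89.4] yaw 0.0032 F [ 0.6 -0.6 -0.1] grip 0.010 0.4
t 37.2 pos [ 670.  -112.2   89.4] yaw 0.0030 F [-0.5 -2.8 -0.1] grip 0.005 1.1
```

```bash
python3 -m handwheel '{"fingers":[0,0,0],"offset":[[0,-0.001,0],[0,-0.002,0],[0,-0.002,0]],"roll":[0,0,0]}' >/dev/null; python3 to.py
python3 -m handwheel '{"fingers":[0,0,0],"offset":[[0,-0.001,0],[0,-0.002,0],[0,-0.002,0]],"roll":[0,0,0]}' >/dev/null; python3 to.py
python3 -m handwheel '{"fingers":[0,0,0,0,0],"offset":[[0,0.01,0],[0,0.03,0],[0,0.03,-0.04],[-0.05,0.08,-0.06],[-0.1,0.12,-0.06]],"roll":[0,0,0,0,0]}' >/dev/null; python3 to.py
python3 -m handwheel '{"fingers":[0,0,0,0,0],"offset":[[-0.03,0.04,0],[-0.06,0.08,0],[-0.09,0.12,0],[-0.09,0.12,0],[-0.09,0.12,0]],"roll":[0,0,0,0,0]}' >/dev/null; python3 to.py
python3 meas.py "dict(tree=(668,148,0),house=(668,92,0),boat=(668,36,0),sun=(668,-20,0),lh=(668,-76,0))"
```

```text
t 37.5 pos [ 669.8 -111.7   89.4] yaw 0.0019 F [-0.8 -5.1  1. ] grip 0.005 2.6
t 37.8 pos [ 669.7 -111.5   89.5] yaw 0.0009 F [-0.7 -7.6  0.8] grip 0.005 3.7
t 38.3 pos [ 600.6 -202.4  149.4] yaw 0.0078 F [ 0.  -2.2 -0. ] grip 0.006 0.0
t 38.8 pos [ 508.2 -325.3  146.8] yaw 0.0000 F [-0.3  0.5  0.4] grip 0.002 0.0
top tree 667.2 149.0 yaw -0.017 cc 0.99; house 669.2 93.4 yaw -0.013 cc 0.99; boat 671.0 36.5 yaw 0.009 cc 0.96; sun 669.1 -17.9 yaw -0.006 cc 0.98; lh 670.5 -75.3 yaw -0.018 cc 0.98;
side tree 667.2 148.7 yaw 0.014 cc 1.00; house 669.4 94.0 yaw 0.004 cc 1.00; boat 669.6 38.8 yaw 0.128 cc 0.95; sun 669.9 -18.9 yaw 0.008 cc 0.99; lh 671.0 -76.3 yaw 0.007 cc 0.98;
```

```bash
python3 -m handwheel '{"fingers":[0.15,0.15,0.15,0.15,0.15],"offset":[[0.007,-0.048,0],[0.014,-0.096,0],[0.021,-0.144,0],[0.028,-0.192,0],[0.035,-0.24,0]],"roll":[0,0,0,0,0]}' >/dev/null
python3 -m handwheel '{"fingers":[0.15,0.15,0.15,0.15,0.15],"offset":[[0.007,-0.048,0],[0.014,-0.096,0],[0.021,-0.144,0],[0.028,-0.192,0],[0.04,-0.232,0]],"roll":[0,0,0,0,0]}' >/dev/null
python3 -m handwheel '{"fingers":[0.15,0.15,0.15],"offset":[[0,0,0],[0,0,0.01],[0,0,0.02]],"roll":[0,0,0]}' >/dev/null; python3 to.py 610 147 89 0.002
```

```text
t 40.2 pos [581.9 147.4 125.8] yaw 0.0036 F [-0.6  0.  -0.4] grip 0.153 0.0
offset m [0.0281 0.0005 0.0368] roll 0.0010
```

```bash
python3 -m handwheel '{"fingers":[0.15,0.15,0.15,0.15,0.15],"offset":[[0,0,0.025],[0.005,0,0.037],[0.02,0,0.037],[0.034,0,0.037],[0.042,0,0.037]],"roll":[0,0,0,0,0]}' >/dev/null; python3 to.py
python3 -m handwheel '{"fingers":[0.15,0.15,0.15,0.15],"offset":[[0.002,0,0],[0.004,0,0],[0.006,0,0],[0.006,0,0]],"roll":[0,0,0,0]}' >/dev/null; python3 to.py
python3 -m handwheel '{"fingers":[0.15,0.15,0.15],"offset":[[0.001,0,0],[0.002,0,0],[0.002,0,0]],"roll":[0,0,0]}' >/dev/null; python3 to.py
```

```text
t 40.7 pos [625.2 146.1  88.9] yaw 0.0009 F [-1.2  0.1  0.2] grip 0.148 0.3
t 41.1 pos [627.5 146.9  89.1] yaw 0.0031 F [-7.5 -3.   3.8] grip 0.148 3.4
t 41.4 pos [627.8 147.   89.1] yaw 0.0035 F [-11.9  -3.4   7.8] grip 0.148 5.7
```

```bash
python3 -m handwheel '{"fingers":[0.15,1,1,1,1],"offset":[[-0.025,0.01,0],[-0.025,0.04,0],[-0.025,0.08,0],[-0.025,0.103,0],[-0.025,0.103,0]],"roll":[0,0,0,0,0]}' >/dev/null
python3 -m handwheel '{"fingers":[1,1,1,1,1],"offset":[[0,0,0],[0.01,0,0],[0.018,0,0],[0.023,0,0],[0.023,0,0]],"roll":[0,0,0,0,0]}' >/dev/null; python3 to.py
python3 -m handwheel '{"fingers":[1,1,1],"offset":[[0.001,0,0],[0.002,0,0],[0.002,0,0]],"roll":[0,0,0]}' >/dev/null; python3 to.py
python3 -m handwheel '{"fingers":[1,1,1,1,1],"offset":[[-0.025,0,0],[-0.025,0.03,0],[-0.025,0.068,0],[-0.025,0.068,0],[-0.014,0.068,0]],"roll":[0,0,0,0,0]}' >/dev/null
python3 -m handwheel '{"fingers":[1,1,1,1],"offset":[[0.006,0,0],[0.01,0,0],[0.013,0,0],[0.013,0,0]],"roll":[0,0,0,0]}' >/dev/null; python3 to.py
```

```text
t 42.4 pos [628.2  43.5  88.2] yaw 0.0044 F [-6.9 -5.4  1.5] grip 0.885 3.4
t 42.7 pos [628.5  41.7  87.7] yaw 0.0038 F [-10.8  -7.3   4.5] grip 0.992 5.6
t 43.6 pos [628.9 -21.   89.1] yaw 0.0060 F [-10.8  -0.6   6.8] grip 0.998 5.2
```

```bash
python3 -m handwheel '{"fingers":[0,0,0,0,0],"offset":[[-0.025,0,0],[-0.025,0.04,-0.03],[-0.025,0.085,-0.045],[0,0.125,-0.045],[0.037,0.13,-0.045]],"roll":[0.003,0.003,0.003,0.003,0.003]}' >/dev/null; python3 to.py
python3 -m handwheel '{"fingers":[0,0,0,0,0],"offset":[[0,0,0],[0,0,0.02],[0,0,0.045],[0,0,0.045],[0,0,0.045]],"roll":[0,0,0,0,0]}' >/dev/null; python3 to.py 669.5 -118 89 0
```

```text
t 44.1 pos [ 669.  -161.7  135.7] yaw -0.0101 F [ 0.4 -0.1  0.3] grip 0.630 0.0
t 44.6 pos [ 669.1 -151.6   89.5] yaw 0.0004 F [0.6 0.2 0.8] grip 0.173 0.0
offset m [ 0.0004 -0.0336  0.0005] roll 0.0002
```

```bash
python3 -m handwheel '{"fingers":[0,0,0,0,0],"offset":[[0,0,0],[0,-0.01,0],[0,-0.02,0],[0,-0.028,0],[0,-0.034,0]],"roll":[0,0,0,0,0]}' >/dev/null; python3 to.py
python3 -m handwheel '{"fingers":[0,0,0,0],"offset":[[0,-0.002,0],[0,-0.004,0],[0,-0.006,0],[0,-0.007,0]],"roll":[0,0,0,0]}' >/dev/null; python3 to.py
python3 -m handwheel '{"fingers":[0,0,0],"offset":[[0,-0.001,0],[0,-0.002,0],[0,-0.002,0]],"roll":[0,0,0]}' >/dev/null; python3 to.py
```

```text
t 45.1 pos [ 669.4 -117.2   90.2] yaw 0.0002 F [-0.1 -0.5 -0.1] grip 0.004 0.0
t 45.5 pos [ 669.2 -112.4   89.7] yaw -0.0021 F [-0.6 -0.1 -0.4] grip 0.007 0.2
t 45.8 pos [ 669.1 -111.4   89.7] yaw -0.0024 F [-0.4 -2.8 -0.7] grip 0.003 1.4
```

```bash
python3 -m handwheel '{"fingers":[0,0,0,0],"offset":[[0,-0.001,0],[0,-0.002,0],[0,-0.003,0],[0,-0.003,0]],"roll":[0,0,0,0]}' >/dev/null; python3 to.py
python3 -m handwheel '{"fingers":[0,0,0,0,0],"offset":[[0,0.01,0],[0,0.03,0],[0,0.03,-0.04],[-0.05,0.08,-0.06],[-0.1,0.12,-0.06]],"roll":[0,0,0,0,0]}' >/dev/null; python3 to.py
python3 -m handwheel '{"fingers":[0,0,0,0,0],"offset":[[-0.03,0.04,0],[-0.06,0.08,0],[-0.09,0.12,0],[-0.09,0.12,0],[-0.09,0.12,0]],"roll":[0,0,0,0,0]}' >/dev/null; python3 to.py
python3 meas.py "dict(tree=(668,148,0),house=(668,92,0),boat=(668,36,0),sun=(668,-20,0),lh=(668,-76,0))"
python3 - <<'E'
# rectified strip: back edge line of tiles (wood/picture) vs rim, by joint seams and colour gradient
from h import *
C=cams(); cv2.imwrite("pics/end.png",C["top"][0])
d=cv2.absdiff(C["top"][0],cv2.imread("pics/top0.png")).max(2)>40
n,l,s,c=cv2.connectedComponentsWithStats(d.astype(np.uint8)); print([(list(s[i]),) for i in range(1,n) if s[i][4]>15])
# seam gaps: gray along the row at several x
for x in (655,690):
    y=np.arange(180,-110,-2.); p=proj(C["top"],np.c_[x+0*y,y,30+0*y]).astype(np.float32)
    g=cv2.remap(C["top"][0],p[:,:1].copy(),p[:,1:].copy(),1).max(2).ravel(); print(x,[(int(a),int(b)) for a,b in zip(y,g) if min(abs(a-q) for q in(120.8,64.8,8.8,-47.2,-103.2))<5])
E
```

```text
t 46.2 pos [ 669.  -111.1   89.8] yaw -0.0039 F [ 0.2 -7.5 -0.3] grip 0.007 3.7
t 46.7 pos [ 599.2 -201.6  149.7] yaw 0.0027 F [ 0.3 -2.7  0.6] grip 0.005 0.0
t 47.2 pos [ 506.3 -324.1  147.2] yaw -0.0050 F [0.4 1.  0.3] grip 0.008 0.0
top tree 669.3 149.4 yaw -0.012 cc 0.99; house 669.2 93.5 yaw -0.006 cc 0.99; boat 671.1 36.9 yaw 0.025 cc 0.96; sun 669.1 -17.7 yaw 0.005 cc 0.98; lh 670.5 -74.9 yaw -0.013 cc 0.98;
side tree 669.5 149.6 yaw 0.015 cc 1.00; house 669.5 94.1 yaw 0.007 cc 1.00; boat 669.9 38.7 yaw 0.138 cc 0.95; sun 669.8 -18.8 yaw 0.004 cc 0.99; lh 671.2 -76.0 yaw 0.015 cc 0.98;
[([np.int32(310), np.int32(138), np.int32(45), np.int32(27), np.int32(836)],), ([np.int32(302), np.int32(141), np.int32(7), np.int32(9), np.int32(43)],), ([np.int32(291), np.int32(147), np.int32(18), np.int32(14), np.int32(107)],), ([np.int32(322), np.int32(153), np.int32(9), np.int32(4), np.int32(27)],), ([np.int32(419), np.int32(164), np.int32(221), np.int32(236), np.int32(18535)],), ([np.int32(356), np.int32(196), np.int32(35), np.int32(32), np.int32(557)],), ([np.int32(273), np.int32(200), n
[... 469 characters left out ...]
), np.int32(62), np.int32(2114)],), ([np.int32(632), np.int32(370), np.int32(8), np.int32(30), np.int32(143)],)]
655 [(124, 126), (122, 132), (120, 134), (118, 114), (116, 112), (68, 125), (66, 132), (64, 122), (62, 125), (60, 128), (12, 127), (10, 146), (8, 160), (6, 131), (4, 130), (-44, 127), (-46, 132), (-48, 135), (-50, 127), (-52, 125), (-100, 120), (-102, 110), (-104, 87), (-106, 80), (-108, 79)]
690 [(124, 178), (122, 166), (120, 158), (118, 189), (116, 189), (68, 178), (66, 183), (64, 185), (62, 183), (60, 191), (12, 179), (10, 178), (8, 187), (6, 189), (4, 203), (-44, 193), (-46, 169), (-48, 180), (-50, 196), (-52, 208), (-100, 203), (-102, 120), (-104, 83), (-106, 76), (-108, 79)]
```

```bash
python3 -c "
from station import arm; print(arm.close_job())"
```

```text
the job is handed in; nothing more can be done
None
```

The job is handed in at about 47 s: tree, house, sailboat, sun and lighthouse stand in that order against the back rim, tight and flush to within about 1–2 mm in the last camera check; along the way the lighthouse turned 90° against the sun and bowed the row off the rim, so I backed it out, turned it back, squared the tiles and closed the row again.

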